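# Find the spice-pot cover that rocks and press it home

## Task

One of the five identical aluminium covers on the spice pots in the wooden block is not seated, and it can be told only by touch: press lightly near the rim of one cover after another with the fingertips until you find the one that rocks (tips down on the side you press). Then press that cover down until it is fully home and level (it goes down easily only when pressed at its middle), and take the hand away. Do not pull any cover up, and leave the other things on the block and table where they stand.

Things in the scene. Friction and masses are not known exactly. Their poses are not given: they have to be found in the camera images.
- block: flat dark hardwood block, 270 (x) by 460 (y) by 50 mm thick, fixed; origin at the centre of its underside, z up. Five steel spice pots are let into it, with identical round flat aluminium covers 72 mm across: three in the row nearer the robot, two in the far row. Their tops stand 22 to 26 mm above the block; this height and the looks do not tell which one is loose.
- cover1 (a point): point on the axis of the cover in the near row, left as seen from the robot, 24 mm above the block: the cover's flat top lies at this point, give or take 2 mm. Any of the five covers may be the loose one. Fixed to the block (does not move with the cover); same axes as the block.
- cover2 (a point): point on the axis of the cover in the near row, middle, 24 mm above the block: the cover's flat top lies at this point, give or take 2 mm. Any of the five covers may be the loose one. Fixed to the block (does not move with the cover); same axes as the block.
- cover3 (a point): point on the axis of the cover in the near row, right, 24 mm above the block: the cover's flat top lies at this point, give or take 2 mm. Any of the five covers may be the loose one. Fixed to the block (does not move with the cover); same axes as the block.
- cover4 (a point): point on the axis of the cover in the far row, left, 24 mm above the block: the cover's flat top lies at this point, give or take 2 mm. Any of the five covers may be the loose one. Fixed to the block (does not move with the cover); same axes as the block.
- cover5 (a point): point on the axis of the cover in the far row, right, 24 mm above the block: the cover's flat top lies at this point, give or take 2 mm. Any of the five covers may be the loose one. Fixed to the block (does not move with the cover); same axes as the block.
- loose_seat (a joint): how far the loose cover (any of the five) is pushed down, m: 0 at the start, 0.006 home (hard stop, tilts no more). Needs 7 to 10 N within 10 mm of its middle, while at 27 mm off it tilts and wedges and only creeps from 13 to 30 N; stays where it is left. Negative: pulled up. The other four covers are firm and do not move at all.
- loose_roll (a joint): tilt of the loose cover about a horizontal axis, rad, 0 = level, play of about 0.2 either way before it is seated. Pressed lightly near its rim (at 27 mm from its centre, 3 to 4 N) it dips about 5 mm on that side, and springs back level when let go.
- loose_pitch (a joint): the same for the horizontal axis at right angles to loose_roll (the two axes lie anyhow to the block).
- clamp: steel clamp fixed on the block's far (+x) edge, 28 mm wide, its screw bar reaching 44 mm above the block; origin on the work surface below it.
- pestle: short wooden pestle end standing loose on the block by the right-hand far corner, 44 mm across, 55 mm high; origin at its foot.
- spoon: aluminium cooking spoon, 200 mm long, lying loose on the block near and along its left (+y) end, bowl towards the robot; origin near the middle of its length.
- tumbler: small steel tumbler, 50 mm across, 50 mm high, standing loose on the block by the left-hand far corner; origin at its foot.
- bowl: orange plastic bowl, 150 mm across, 60 mm high, loose on the table to the left of the block; origin at its foot.
- jug: yellow plastic jug with twist cap and handle, 116 mm across, 207 mm high, loose on the table to the right of the block; origin at its foot.

How it is judged:
By the outcome, as a careful person would: the job done as asked, in the order asked, and still so for the second after the job is handed in, with the robot touching nothing.
It also fails if it takes over 51 s, if anything falls off the work surface, if the arm or the gripper's body presses on something with over 40 N, if the wrist force passes 120 N, or if a joint passes its speed limit or range.

## Robot

A 6-joint arm with a two-finger parallel gripper is mounted at the origin on the work surface. World frame = base frame: x ahead of the robot, y to its left, z up, the work surface at z = 0. Lengths are in m, angles in rad, forces in N, time in s.
With the tool pointing down it reaches from about 0.375 to 0.825 m from the base axis. Payload 5.5 kg.
Tool frame: the origin (TCP) lies midway between the tips of the shut fingers; the grasp point (between the pads) lies robot.tcp_to_grasp behind it (robot.tcp_to_grasp is the distance from the TCP to the grasp point, in m); z points along the fingers, y is the line along which they close (so a half turn about z gives the same grasp; the last joint's range is limited). The gripper opens to 85 mm and grips with 20 to 120 N. Pads are 22 mm wide; open, the fingers measure 114 mm over their backs; the gripper's body (76 mm by 85 mm) begins 54 mm behind the grasp point. The pads swing forward as they close: fully open they stand 13 mm farther back than shut.
Start: joints at [1.321, 0.314, -0.047, 1.21, 0, 1.571], TCP at [0.148, 0.581, 0.231] pointing down, gripper open.
Joint ranges: [-2.67, 2.67], [-0.69, 1.73], [-1.03, 1.25], [-2.08, 2.16], [-1.42, 1.45], [-3.14, 3.14]. Speed limits (rad/s): [2.39, 2.39, 3.01, 3.14, 3.14, 3.14].

## Interface

Orientations are given as a unit quaternion [x, y, z, w].
In Python, from station import sensors, cams, close_job, robot gives the robot as it stands. The module is installed in compiled form; this text tells all that it offers.
- The arm moves only by the tool jog_arm, never from a script. Its argument "motion" is a list of rows, each an object with "grip": the opening, from 0 (shut) to 1 (fully open); "translation": the shift along the tool's x, y, z normalised to -1 to 1, where 1 is 0.03 m, a list of three; "dr": the turn, a rotation vector about the tool's x, y, z normalised to -1 to 1, where 1 is 90 degrees, a list of three. In form: [{"grip": grip, "translation": [dx, dy, dz], "dr": [wx, wy, wz]}, ...]. A call has 1 to 5 rows; each row shifts and turns the commanded pose from where the row before left it, along the tool's axes as they then stand; what a row does not reach is not made up. A row lasts 1/10 s, in which the tool goes at most 50 mm and 8.59 degrees, less where a joint would pass 70% of its speed; a pose out of reach is approached as far as the arm can. A call with a number of a shift or a turn outside -1 to 1 is refused whole. A call with a gripper value outside its range is refused whole. The fingers move at their own pace and stop on an object; the grip force is fixed at half the most. Time passes only in rows, so rows that do not move let the fingers close. It gives the time, the measured TCP pose, the force, the opening and the grip force at its end, in the units of the state.
- sensors.get_obs(): the state, without advancing time (a new reading comes with each control period).
- cams.read_camera(name): name is "scene" or "top" or "wrist"; returns the picture (480x640x3 uint8, red, green, blue); there is no depth.
- cams.camera_params(name): a dict with "vfov" (degrees; the focal length in pixels is half the picture's height over the tangent of half this angle, whatever the lens; pixels are square), "cx", "cy" (the principal point, pixels), "R" (3x3) and "t" (3): a world point X has camera coordinates R X + t. Camera axes: x right, y down, z forward; pixel columns grow to the right and rows downward; lengths in m; the calibration is good to about 2 mm. The wrist camera is an equidistant fisheye: a pixel r from the principal point sees the ray r / f radians off the axis. A picture is of the moment at which its call begins: read the wrist's pose just before it. camera_params takes no time and is no camera call; for the wrist camera it gives the pose at the moment of the call.
- close_job(): hands the job in; it is judged then, once.
The state is a dict: "t": time; "qpos": joint angles; "joint_velocities": joint speeds; "tau": joint torques, N m; "tool_pos": TCP position; "orientation": TCP orientation; "ft_force": force on the tool from outside, world axes, zero at the start; "ft_torque": the same for the moment, N m; "grip_width": opening from 0.0 (shut) to 1.0 (fully open); "finger_force": force on a finger pad.
Only numpy, scipy, OpenCV 4.12 (cv2) and the standard library are available. Lean on these libraries where they do the work, as an engineer would, in place of code of your own. Each camera call takes 0.05 s, during which the arm holds its last target. There are 200 camera calls.

## Working session

There is one attempt and no reset: what is moved stays moved. The work goes in short steps, Python scripts to look and compute and a tool call to move; the robot and the scene stay as the last step left them, time stands still between calls to the robot, and variables do not carry over. Pictures are saved under pics/ and viewed, at most 10 in all, crops included, and the job is handed in when it is done.

Besides the shell and the picture viewer there is one more tool, called after "Call:" as name([rows], argument=value, ...), one row to a line, values as JSON. jog_arm: Moves the arm, as the interface text tells. Its arguments: {"type":"object","properties":{"motion":{"type":"array"}},"required":["motion"]}

```bash
mkdir -p pics; python3 - <<'E'
from station import sensors,cams,robot
import cv2,numpy as np
for n in("top","scene"):
    cv2.imwrite(f"pics/{n}0.png",cams.read_camera(n)[:,:,::-1]); p=cams.camera_params(n); print(n,p)
o=sensors.get_obs(); print(o); print(robot.tcp_to_grasp)
E
```

```text
top {'vfov': 56.86248283162969, 'cx': 320.95271547392844, 'cy': 244.85772635655988, 'R': array([[ 0.0062308 , -0.99975719, -0.02113604],
       [-0.99237575, -0.00358026, -0.12319717],
       [ 0.12309159,  0.02174251, -0.99215711]]), 't': array([0.00730467, 0.59805168, 1.15268851])}
scene {'vfov': 56.41603657258917, 'cx': 315.69302509806636, 'cy': 244.07411539091322, 'R': array([[-0.35845189,  0.93354144, -0.0035533 ],
       [ 0.63565277,  0.24128045, -0.73330028],
       [-0.68370886, -0.26511153, -0.67989563]]), 't': array([ 0.19901366, -0.30250259,  1.51437836])}
{'t': 0.1, 'qpos': array([ 1.32099418e+00,  3.14191403e-01, -4.79538473e-02,  1.21022004e+00,
       -3.64905214e-05,  1.57081441e+00]), 'joint_velocities': array([ 5.59691427e-05, -2.41149794e-03,  3.39994596e-03,  3.78045465e-04,
       -3.68783734e-04,  1.11585273e-03]), 'tau': array([-2.59549015e-04, -5.40765667e+01,  3.40541196e+01,  1.11665006e-02,
       -4.02662277e-07,  1.70264197e-06]), 'tool_pos': array([0.14821093, 0.58087164, 0.23051022]), 'orientation': array([ 1.24585495e-01,  9.92208566e-01, -7.80641814e-04, -7.96175580e-05]), 'ft_force': array([-0.18003528, -0.47655746,  0.03523716]), 'ft_torque': array([0.0330958, 0.0102549, 0.039258 ]), 'finger_force': 0.0, 'grip_width': 0.9978767324321542}
0.0187
```

View pics/top0.png

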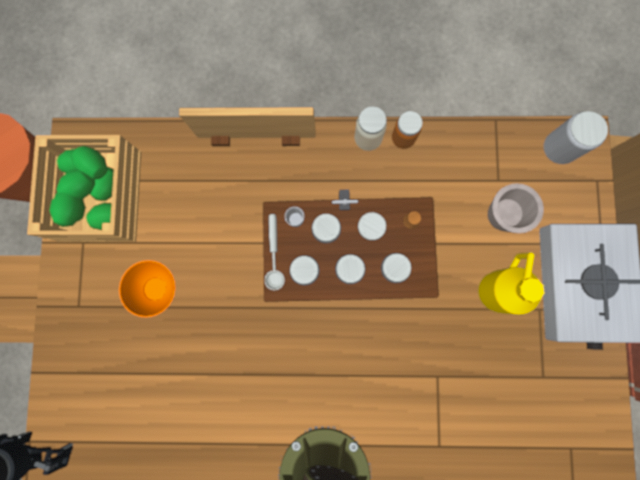

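View pics/scene0.png

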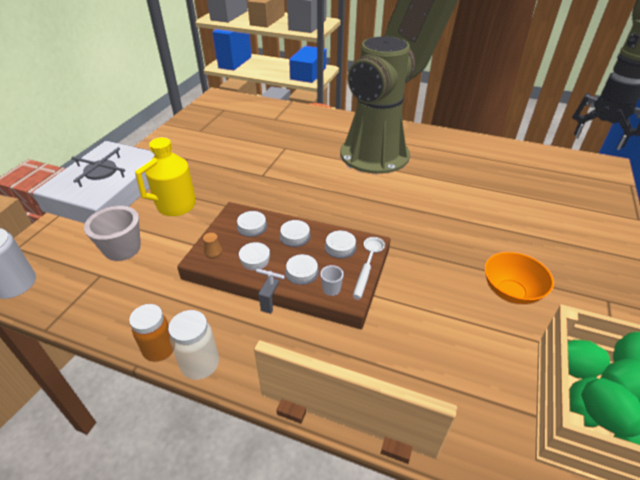

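The top view shows the covers at about (304,270), (350,268), (397,267) in the near row and (326,228), (372,226) in the far row. The clamp is at (345,198), the spoon at (273,250), the tumbler at (294,216) and the pestle at (414,218). The scene view shows the same layout, with the arm at upper right.

```bash
cat > h.py <<'E'
import numpy as np,cv2
from station import sensors,cams
def K(p):
    f=240/np.tan(np.radians(p["vfov"]/2)); return f
def ray(p,u,v,z):
    f=K(p); d=p["R"].T@np.array([(u-p["cx"])/f,(v-p["cy"])/f,1]); c=-p["R"].T@p["t"]
    return c+d*(z-c[2])/d[2]
def proj(p,X):
    c=p["R"]@X+p["t"]; return K(p)*c[:2]/c[2]+[p["cx"],p["cy"]]
E
python3 - <<'E'
from h import *
for n,g in(("top",[(304,270),(350,268),(397,267),(326,228),(372,226)]),("scene",[(341,241),(295,230),(251,221),(301,266),(254,254)])):
    p=cams.camera_params(n); im=cv2.imread(f"pics/{n}0.png"); 
    m=(im.min(2)>(190 if n=="top" else 205)).astype(np.uint8)
    k,l,s,c=cv2.connectedComponentsWithStats(m)
    for u,v in g:
        i=l[v,u]; X=ray(p,*c[i],.074); print(n,s[i],c[i].round(1),X.round(4))
p=cams.camera_params("top")
for q in[(264,203),(433,198),(438,297),(264,301)]: print(ray(p,*q,.05).round(3))
E
```

```text
top [291 257  26  26 533] [303.6 269.5] [0.529 0.054 0.074]
top [338 256  26  26 530] [350.1 268.4] [ 0.5326 -0.066   0.074 ]
top [384 255  26  26 533] [396.6 267.2] [ 0.5362 -0.1858  0.074 ]
top [313 215  26  25 509] [325.8 227. ] [ 0.6404 -0.0029  0.074 ]
top [359 213  26  26 516] [371.8 225.7] [ 0.6442 -0.1227  0.074 ]
scene [326 231  29  20 440] [340.6 240.4] [0.5265 0.0542 0.074 ]
scene [281 221  28  18 410] [294.6 229.4] [ 0.5288 -0.0665  0.074 ]
scene [238 212  27  17 378] [251. 220.] [ 0.5343 -0.1855  0.074 ]
scene [287 255  30  22 528] [301.5 265.5] [ 0.6396 -0.0021  0.074 ]
scene [239 243  30  21 490] [253.8 253. ] [ 0.6412 -0.1235  0.074 ]
[0.709 0.164 0.05 ]
[ 0.724 -0.289  0.05 ]
[ 0.461 -0.295  0.05 ]
[0.448 0.158 0.05 ]
```

Call:
jog_arm([
  {"grip": 0,"translation": [0,0,0],"dr": [0,0,-0.08]},
  {"grip": 0,"translation": [0,0,0],"dr": [0,0,-0.08]},
  {"grip": 0,"translation": [-0.68,-0.88,0.1],"dr": [0,0,0]},
  {"grip": 0,"translation": [-0.68,-0.88,0.1],"dr": [0,0,0]},
  {"grip": 0,"translation": [-0.68,-0.88,0.1],"dr": [0,0,0]},
])

```text
t: 0.6
tool_pos: [0.2099, 0.5011, 0.2216]
orientation: [-0.001, 1.0, -0.0, -0.0]
ft_force: [0.7, 0.5, -0.8]
grip_width: 0.144
finger_force: 0.0
```

Call:
jog_arm([
  {"grip": 0,"translation": [-0.76,-0.98,0.17],"dr": [0,0,0]},
  {"grip": 0,"translation": [-0.76,-0.98,0.17],"dr": [0,0,0]},
  {"grip": 0,"translation": [-0.76,-0.98,0.17],"dr": [0,0,0]},
  {"grip": 0,"translation": [-0.76,-0.98,0.17],"dr": [0,0,0]},
  {"grip": 0,"translation": [-0.76,-0.98,0.17],"dr": [0,0,0]},
])

```text
t: 1.1
tool_pos: [0.3243, 0.3539, 0.1963]
orientation: [-0.001, 1.0, -0.0, -0.0]
ft_force: [0.4, -0.2, 0.9]
grip_width: -0.0
finger_force: 0.0
```

Call:
jog_arm([
  {"grip": 0,"translation": [-0.76,-0.98,0.17],"dr": [0,0,0]},
  {"grip": 0,"translation": [-0.76,-0.98,0.17],"dr": [0,0,0]},
  {"grip": 0,"translation": [-0.76,-0.98,0.17],"dr": [0,0,0]},
  {"grip": 0,"translation": [-0.76,-0.98,0.17],"dr": [0,0,0]},
  {"grip": 0,"translation": [-0.76,-0.98,0.17],"dr": [0,0,0]},
])

```text
t: 1.6
tool_pos: [0.4386, 0.2072, 0.1709]
orientation: [-0.001, 1.0, -0.0, -0.0]
ft_force: [0.4, 0.8, 0.6]
grip_width: -0.004
finger_force: 0.0
```

Call:
jog_arm([
  {"grip": 0,"translation": [-0.76,-0.98,0.17],"dr": [0,0,0]},
  {"grip": 0,"translation": [-0.76,-0.98,0.17],"dr": [0,0,0]},
  {"grip": 0,"translation": [-0.76,-0.98,0.17],"dr": [0,0,0]},
  {"grip": 0,"translation": [-0.76,-0.98,0.17],"dr": [0,0,0]},
  {"grip": 0,"translation": [-0.76,-0.98,0.17],"dr": [0,0,0]},
])

```text
t: 2.1
tool_pos: [0.5528, 0.0604, 0.1453]
orientation: [-0.001, 1.0, 0.0, -0.0]
ft_force: [1.2, 0.6, 0.6]
grip_width: -0.006
finger_force: 0.0
```

Call:
jog_arm([
  {"grip": 0,"translation": [-0.07,-0.21,0.8],"dr": [0,0,0]},
  {"grip": 0,"translation": [0,0,0.8],"dr": [0,0,0]},
  {"grip": 0,"translation": [0,0,0.5],"dr": [0,0,0]},
  {"grip": 0,"translation": [0,0,0.1],"dr": [0,0,0]},
  {"grip": 0,"translation": [0,0,0],"dr": [0,0,0]},
])

```text
t: 2.6
tool_pos: [0.5538, 0.0555, 0.0793]
orientation: [-0.001, 1.0, -0.0, -0.001]
ft_force: [0.6, -0.5, 0.5]
grip_width: -0.002
finger_force: 0.0
```

Call:
jog_arm([
  {"grip": 0,"translation": [0,0,0.04],"dr": [0,0,0]},
  {"grip": 0,"translation": [0,0,0],"dr": [0,0,0]},
])

```text
t: 2.8
tool_pos: [0.5552, 0.0557, 0.0795]
orientation: [-0.001, 1.0, 0.0, 0.001]
ft_force: [0.6, 0.1, -1.0]
grip_width: 0.001
finger_force: 0.0
```

Call:
jog_arm([
  {"grip": 0,"translation": [0,0,0.04],"dr": [0,0,0]},
  {"grip": 0,"translation": [0,0,0],"dr": [0,0,0]},
])

```text
t: 3.0
tool_pos: [0.5547, 0.0556, 0.0778]
orientation: [-0.001, 1.0, 0.0, 0.0]
ft_force: [0.2, -0.8, 0.7]
grip_width: -0.005
finger_force: 0.0
```

Call:
jog_arm([
  {"grip": 0,"translation": [0,0,0.04],"dr": [0,0,0]},
  {"grip": 0,"translation": [0,0,0],"dr": [0,0,0]},
])

```text
t: 3.2
tool_pos: [0.5543, 0.0555, 0.0761]
orientation: [-0.001, 1.0, -0.0, -0.0]
ft_force: [0.3, -0.1, -0.6]
grip_width: 0.001
finger_force: 0.0
```

Call:
jog_arm([
  {"grip": 0,"translation": [0,0,0.03],"dr": [0,0,0]},
  {"grip": 0,"translation": [0,0,0],"dr": [0,0,0]},
])

```text
t: 3.4
tool_pos: [0.5543, 0.0555, 0.0752]
orientation: [-0.001, 1.0, -0.0, -0.0]
ft_force: [0.4, -0.8, 0.2]
grip_width: 0.0
finger_force: 0.0
```

Call:
jog_arm([
  {"grip": 0,"translation": [0,0,0.03],"dr": [0,0,0]},
  {"grip": 0,"translation": [0,0,0],"dr": [0,0,0]},
])

```text
t: 3.6
tool_pos: [0.5545, 0.0555, 0.0744]
orientation: [-0.001, 1.0, 0.0, 0.0]
ft_force: [-0.2, 0.5, 0.0]
grip_width: 0.002
finger_force: 0.0
```

Call:
jog_arm([
  {"grip": 0,"translation": [0,0,0.03],"dr": [0,0,0]},
  {"grip": 0,"translation": [0,0,0],"dr": [0,0,0]},
])

```text
t: 3.8
tool_pos: [0.5545, 0.0555, 0.0743]
orientation: [-0.001, 1.0, 0.0, 0.0]
ft_force: [-2.4, -1.2, 6.9]
grip_width: 0.003
finger_force: 3.7
```

Cover 1 is firm: 7 N builds up with no dip at z = 0.0743. Next is cover 4.

Call:
jog_arm([
  {"grip": 0,"translation": [0,0,-0.45],"dr": [0,0,0]},
  {"grip": 0,"translation": [-1,-0.97,0],"dr": [0,0,0]},
  {"grip": 0,"translation": [-1,-0.97,0],"dr": [0,0,0]},
  {"grip": 0,"translation": [0,0,0.32],"dr": [0,0,0]},
  {"grip": 0,"translation": [0,0,0],"dr": [0,0,0]},
])

```text
t: 4.3
tool_pos: [0.6141, -0.0032, 0.0766]
orientation: [-0.0, 1.0, 0.0, -0.001]
ft_force: [-0.8, 0.3, -0.2]
grip_width: 0.002
finger_force: 0.0
```

Call:
jog_arm([
  {"grip": 0,"translation": [0,0,0.03],"dr": [0,0,0]},
  {"grip": 0,"translation": [0,0,0],"dr": [0,0,0]},
])

```text
t: 4.5
tool_pos: [0.6137, -0.0019, 0.0766]
orientation: [-0.001, 1.0, 0.0, -0.0]
ft_force: [-0.2, 0.5, -1.4]
grip_width: -0.001
finger_force: 0.0
```

Call:
jog_arm([
  {"grip": 0,"translation": [0,0,0.03],"dr": [0,0,0]},
  {"grip": 0,"translation": [0,0,0],"dr": [0,0,0]},
])

```text
t: 4.7
tool_pos: [0.6143, -0.0021, 0.0759]
orientation: [-0.001, 1.0, 0.0, 0.0]
ft_force: [0.7, 1.0, -0.2]
grip_width: -0.001
finger_force: 0.0
```

Call:
jog_arm([
  {"grip": 0,"translation": [0,0,0.03],"dr": [0,0,0]},
  {"grip": 0,"translation": [0,0,0],"dr": [0,0,0]},
])

```text
t: 4.9
tool_pos: [0.6144, -0.0024, 0.0747]
orientation: [-0.001, 1.0, 0.0, -0.0]
ft_force: [0.2, 0.5, -0.2]
grip_width: 0.0
finger_force: 0.0
```

Call:
jog_arm([
  {"grip": 0,"translation": [0,0,0.03],"dr": [0,0,0]},
  {"grip": 0,"translation": [0,0,0],"dr": [0,0,0]},
])

```text
t: 5.1
tool_pos: [0.6144, -0.0026, 0.0737]
orientation: [-0.001, 1.0, -0.0, -0.0]
ft_force: [0.5, 1.0, 0.5]
grip_width: 0.004
finger_force: 0.0
```

Call:
jog_arm([
  {"grip": 0,"translation": [0,0,0.03],"dr": [0,0,0]},
  {"grip": 0,"translation": [0,0,0],"dr": [0,0,0]},
])

```text
t: 5.3
tool_pos: [0.6146, -0.0027, 0.073]
orientation: [-0.001, 1.0, -0.0, 0.0]
ft_force: [0.5, -0.3, 1.2]
grip_width: -0.001
finger_force: 0.7
```

Call:
jog_arm([
  {"grip": 0,"translation": [0,0,0.03],"dr": [0,0,0]},
  {"grip": 0,"translation": [0,0,0],"dr": [0,0,0]},
])

```text
t: 5.5
tool_pos: [0.6146, -0.0027, 0.073]
orientation: [-0.001, 1.0, -0.0, 0.0]
ft_force: [-2.1, -0.2, 8.1]
grip_width: 0.003
finger_force: 3.9
```

Cover 4 is firm as well: 8 N with no dip at 0.073. Next is cover 2.

Call:
jog_arm([
  {"grip": 0,"translation": [0,0,-0.45],"dr": [0,0,0]},
  {"grip": 0,"translation": [0.95,-1,0],"dr": [0,0,0]},
  {"grip": 0,"translation": [0.95,-1,0],"dr": [0,0,0]},
  {"grip": 0,"translation": [0,-0.11,0.3],"dr": [0,0,0]},
  {"grip": 0,"translation": [0,0,0],"dr": [0,0,0]},
])

```text
t: 6.0
tool_pos: [0.557, -0.0667, 0.0763]
orientation: [0.0, 1.0, 0.0, -0.0]
ft_force: [0.3, 0.6, -0.2]
grip_width: -0.003
finger_force: 0.0
```

Call:
jog_arm([
  {"grip": 0,"translation": [0,0,0.03],"dr": [0,0,0]},
  {"grip": 0,"translation": [0,0,0],"dr": [0,0,0]},
])

```text
t: 6.2
tool_pos: [0.5587, -0.0654, 0.0759]
orientation: [-0.001, 1.0, 0.0, 0.0]
ft_force: [-0.2, 0.4, -0.4]
grip_width: -0.004
finger_force: 0.0
```

Call:
jog_arm([
  {"grip": 0,"translation": [0,0,0.03],"dr": [0,0,0]},
  {"grip": 0,"translation": [0,0,0],"dr": [0,0,0]},
])

```text
t: 6.4
tool_pos: [0.5587, -0.0653, 0.0754]
orientation: [-0.001, 1.0, 0.0, 0.001]
ft_force: [-1.8, 0.5, 4.5]
grip_width: -0.0
finger_force: 2.1
```

Call:
jog_arm([
  {"grip": 0,"translation": [0,0,0.02],"dr": [0,0,0]},
  {"grip": 0,"translation": [0,0,0],"dr": [0,0,0]},
])

```text
t: 6.6
tool_pos: [0.5587, -0.0653, 0.0753]
orientation: [-0.001, 1.0, 0.0, 0.001]
ft_force: [-2.6, 2.0, 9.4]
grip_width: 0.001
finger_force: 4.6
```

Cover 2 is firm too, at 9.4 N. Next is cover 5.

Call:
jog_arm([
  {"grip": 0,"translation": [0,0,-0.45],"dr": [0,0,0]},
  {"grip": 0,"translation": [-0.97,-0.96,0],"dr": [0,0,0]},
  {"grip": 0,"translation": [-0.97,-0.96,0],"dr": [0,0,0]},
  {"grip": 0,"translation": [0,0,0.36],"dr": [0,0,0]},
  {"grip": 0,"translation": [0,0,0],"dr": [0,0,0]},
])

```text
t: 7.1
tool_pos: [0.6154, -0.1237, 0.0756]
orientation: [-0.0, 1.0, 0.0, -0.001]
ft_force: [0.3, 0.5, 0.4]
grip_width: -0.0
finger_force: 0.0
```

Call:
jog_arm([
  {"grip": 0,"translation": [0,0,0.03],"dr": [0,0,0]},
  {"grip": 0,"translation": [0,0,0],"dr": [0,0,0]},
])

```text
t: 7.3
tool_pos: [0.6151, -0.1227, 0.076]
orientation: [-0.001, 1.0, 0.0, -0.0]
ft_force: [-0.4, 0.2, -0.3]
grip_width: 0.003
finger_force: 0.0
```

Call:
jog_arm([
  {"grip": 0,"translation": [0,0,0.03],"dr": [0,0,0]},
  {"grip": 0,"translation": [0,0,0],"dr": [0,0,0]},
])

```text
t: 7.5
tool_pos: [0.6157, -0.123, 0.0753]
orientation: [-0.001, 1.0, 0.0, 0.0]
ft_force: [0.2, -0.7, 0.7]
grip_width: 0.001
finger_force: 0.1
```

Call:
jog_arm([
  {"grip": 0,"translation": [0,0,0.03],"dr": [0,0,0]},
  {"grip": 0,"translation": [0,0,0],"dr": [0,0,0]},
])

```text
t: 7.7
tool_pos: [0.6158, -0.1233, 0.0742]
orientation: [-0.001, 1.0, 0.0, 0.0]
ft_force: [-1.0, 0.9, 1.2]
grip_width: 0.001
finger_force: 0.7
```

Call:
jog_arm([
  {"grip": 0,"translation": [0,0,0.03],"dr": [0,0,0]},
  {"grip": 0,"translation": [0,0,0],"dr": [0,0,0]},
])

```text
t: 7.9
tool_pos: [0.6157, -0.1234, 0.0732]
orientation: [-0.001, 1.0, 0.0, -0.0]
ft_force: [-1.3, 0.9, 2.2]
grip_width: -0.001
finger_force: 1.3
```

Call:
jog_arm([
  {"grip": 0,"translation": [0,0,0.03],"dr": [0,0,0]},
  {"grip": 0,"translation": [0,0,0],"dr": [0,0,0]},
])

```text
t: 8.1
tool_pos: [0.6156, -0.1235, 0.0722]
orientation: [-0.001, 1.0, 0.0, -0.0]
ft_force: [-1.8, 1.2, 3.2]
grip_width: -0.001
finger_force: 1.8
```

Call:
jog_arm([
  {"grip": 0,"translation": [0,0,0.03],"dr": [0,0,0]},
  {"grip": 0,"translation": [0,0,0],"dr": [0,0,0]},
])

```text
t: 8.3
tool_pos: [0.6155, -0.1235, 0.0713]
orientation: [-0.001, 1.0, 0.0, -0.0]
ft_force: [-4.2, 0.3, 4.4]
grip_width: 0.001
finger_force: 2.7
```

Cover 5 rocks: it dipped 4 mm at about 4 N. I'll lift off, move to its middle and press it home.

Call:
jog_arm([
  {"grip": 0,"translation": [0,0,-0.4],"dr": [0,0,0]},
  {"grip": 0,"translation": [-0.9,0,0],"dr": [0,0,0]},
  {"grip": 0,"translation": [0,0,0.2],"dr": [0,0,0]},
  {"grip": 0,"translation": [0,0,0.03],"dr": [0,0,0]},
  {"grip": 0,"translation": [0,0,0],"dr": [0,0,0]},
])

```text
t: 8.8
tool_pos: [0.6421, -0.1234, 0.076]
orientation: [-0.001, 1.0, 0.0, -0.001]
ft_force: [0.5, -0.5, -0.5]
grip_width: 0.0
finger_force: 0.0
```

Call:
jog_arm([
  {"grip": 0,"translation": [0,0,0.03],"dr": [0,0,0]},
  {"grip": 0,"translation": [0,0,0.03],"dr": [0,0,0]},
  {"grip": 0,"translation": [0,0,0],"dr": [0,0,0]},
])

```text
t: 9.1
tool_pos: [0.6424, -0.1235, 0.0754]
orientation: [-0.001, 1.0, -0.0, -0.0]
ft_force: [-1.7, 0.3, 5.5]
grip_width: -0.001
finger_force: 2.3
```

Call:
jog_arm([
  {"grip": 0,"translation": [0,0,0.03],"dr": [0,0,0]},
  {"grip": 0,"translation": [0,0,0.03],"dr": [0,0,0]},
  {"grip": 0,"translation": [0,0,0],"dr": [0,0,0]},
])

```text
t: 9.4
tool_pos: [0.6424, -0.1235, 0.0739]
orientation: [-0.001, 1.0, -0.0, 0.0]
ft_force: [-3.2, 0.6, 6.6]
grip_width: 0.002
finger_force: 3.5
```

Call:
jog_arm([
  {"grip": 0,"translation": [0,0,0.03],"dr": [0,0,0]},
  {"grip": 0,"translation": [0,0,0.03],"dr": [0,0,0]},
  {"grip": 0,"translation": [0,0,0.03],"dr": [0,0,0]},
  {"grip": 0,"translation": [0,0,0],"dr": [0,0,0]},
])

```text
t: 9.8
tool_pos: [0.6424, -0.1235, 0.0713]
orientation: [-0.001, 1.0, -0.0, 0.0]
ft_force: [-3.3, -0.4, 7.5]
grip_width: 0.001
finger_force: 3.6
```

Call:
jog_arm([
  {"grip": 0,"translation": [0,0,0.03],"dr": [0,0,0]},
  {"grip": 0,"translation": [0,0,0.03],"dr": [0,0,0]},
  {"grip": 0,"translation": [0,0,0],"dr": [0,0,0]},
])

```text
t: 10.1
tool_pos: [0.6424, -0.1235, 0.0695]
orientation: [-0.001, 1.0, -0.0, -0.0]
ft_force: [-3.8, 0.7, 7.8]
grip_width: -0.002
finger_force: 3.7
```

Call:
jog_arm([
  {"grip": 0,"translation": [0,0,0.03],"dr": [0,0,0]},
  {"grip": 0,"translation": [0,0,0.02],"dr": [0,0,0]},
  {"grip": 0,"translation": [0,0,0],"dr": [0,0,0]},
])

```text
t: 10.4
tool_pos: [0.6425, -0.1235, 0.0693]
orientation: [-0.001, 1.0, -0.0, 0.0]
ft_force: [-7.3, 1.0, 16.8]
grip_width: 0.001
finger_force: 8.1
```

Call:
jog_arm([
  {"grip": 0,"translation": [0,0,0.02],"dr": [0,0,0]},
  {"grip": 0,"translation": [0,0,0],"dr": [0,0,0]},
])

```text
t: 10.6
tool_pos: [0.6425, -0.1235, 0.0692]
orientation: [-0.001, 1.0, -0.0, 0.0]
ft_force: [-8.6, 1.4, 20.2]
grip_width: 0.004
finger_force: 9.8
```

It has hit the hard stop about 6 mm down, at 20 N. I'll hold briefly and then withdraw straight up.

Call:
jog_arm([
  {"grip": 0,"translation": [0,0,0.02],"dr": [0,0,0]},
  {"grip": 0,"translation": [0,0,0],"dr": [0,0,0]},
  {"grip": 0,"translation": [0,0,0],"dr": [0,0,0]},
])

```text
t: 10.9
tool_pos: [0.6426, -0.1235, 0.0692]
orientation: [-0.001, 1.0, -0.0, 0.001]
ft_force: [-9.3, 2.3, 22.7]
grip_width: 0.002
finger_force: 11.5
```

Call:
jog_arm([
  {"grip": 0,"translation": [0,0,-0.2],"dr": [0,0,0]},
  {"grip": 0,"translation": [0,0,-0.8],"dr": [0,0,0]},
  {"grip": 0,"translation": [0,0,-1],"dr": [0,0,0]},
  {"grip": 0,"translation": [0,0,-1],"dr": [0,0,0]},
  {"grip": 0,"translation": [0,0,-1],"dr": [0,0,0]},
])

```text
t: 11.4
tool_pos: [0.6425, -0.1235, 0.1867]
orientation: [-0.001, 1.0, 0.0, -0.0]
ft_force: [0.2, -0.4, 0.4]
grip_width: -0.001
finger_force: 0.0
```

Call:
jog_arm([
  {"grip": 0,"translation": [0.9,0,-0.5],"dr": [0,0,0]},
  {"grip": 0,"translation": [0.9,0,-0.5],"dr": [0,0,0]},
  {"grip": 0,"translation": [0.9,0,-0.5],"dr": [0,0,0]},
  {"grip": 0,"translation": [0.9,0,0],"dr": [0,0,0]},
  {"grip": 0,"translation": [0,0,0],"dr": [0,0,0]},
])

```text
t: 11.9
tool_pos: [0.5321, -0.1236, 0.2315]
orientation: [-0.0, 1.0, -0.0, -0.0]
ft_force: [0.2, 0.1, 0.2]
grip_width: -0.0
finger_force: 0.0
```

```bash
python3 - <<'E'
from h import *
a=cams.read_camera("scene")[:,:,::-1]; b=cv2.imread("pics/scene0.png")
c=np.hstack([x[190:330,170:400] for x in(b,a)]); cv2.imwrite("pics/cmp.png",cv2.resize(c,None,fx=1.7,fy=1.7,interpolation=cv2.INTER_CUBIC))
print(sensors.get_obs()["ft_force"],sensors.get_obs()["tool_pos"])
E
```

```text
[ 0.85462502  1.08739187 -0.16788997] [ 0.53382088 -0.12368901  0.23131004]
```

View pics/cmp.png

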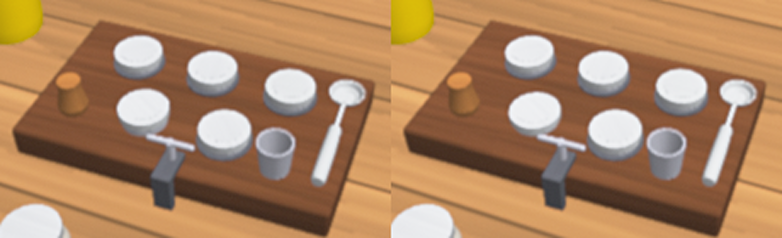

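The before/after crops show cover 5 (left panel at 143,110, right panel at 534,114) sitting lower and level. The spoon, tumbler, pestle and clamp haven't moved, and the hand is clear.

```bash
python3 -c "
from station import close_job
print(close_job())"
```

```text
the job is handed in; nothing more can be done
None
```

The loose cover was cover 5 (far row, right); I found it by touch, pressed it at its middle about 6 mm down to its hard stop, withdrew the hand, and handed the job in; the covers pressed before it (1, 4, 2) were firm, and cover 3 was not touched.

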